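# Set the side guide of a tube rack feeder

### The job

Stand the short five-well tube rack upright on the feeder's narrow raised rail, midway along it between the fence and the guide, and let go of it. Then turn the winged thumbscrew clockwise until it seats, back it off a quarter turn so that the rack gets running clearance, and finish there still gripping the thumbscrew: the program ends holding it. Keep the rack upright all the while, and leave the long rack and the other things on the bench where they are.

Things in the scene. Friction and masses are not known exactly. Their poses are not given: they have to be found in the camera images.
- rack: the short five-well tube rack, light grey plastic, 0.13 to 0.25 kg: a block 120 mm long (its y), 26 mm thick (its x), 55 mm high to its deck, two purple-capped tubes fixed in its end wells (44 mm either side of the middle), 77 mm high. Origin: centre of its underside, z up. It stands on the bench; grip it across its thickness at the middle, about 20 mm below the deck
- feeder: rack feeder fixed to the bench: white base plate 200 mm (x) by 160 mm (y), 12 mm thick; origin at the centre of its underside, z up. At x = +50 mm a narrow steel rail along y; beyond it a fixed fence, before it a sliding guide; at x = -45 mm a grey housing 70 x 80 mm, top 40 mm high, carries the upright thumbscrew. The rack stands on the rail lengthwise along y, either way round
- rail_mid (a point): middle of the rail's flat top, 45 mm above the bench; the rail is 20 mm wide, 130 mm long. Axes as the feeder's: x across the rail towards the fence, y along it, z up. Fence and guide are aluminium plates 120 mm long along y, their tops 8 mm above the rail; the fence's inner face is at x = +13.5 mm, the guide faces it
- wing (a point): the wing of the thumbscrew, a black upright flat bar 44 mm long (its x), 12 mm thick (its y), 36 mm high; origin at its centre, on the screw's upright axis, 66 mm above the bench (top 84 mm, bottom 48 mm on a round collar of 34 mm). It turns with the screw; grip it across its 12 mm, from above
- screw (a joint): turn of the thumbscrew in rad, growing clockwise seen from above. Each rad closes the guide 3 mm, up to a dead stop (seated) at 3.14, where fence and guide are 27 mm apart. Starts at 0.35 to 1.5 (gap 35.4 to 31.9 mm). At 0 and 3.14 the wing lies along the feeder's x, square to the rail; a quarter turn back from seated, along the rail. Friction 0.08 N m; stays where left
- long_rack: bystander: the long eight-well rack, 186 mm long along its own y, 26 mm thick, 55 mm high to its deck, three capped tubes to 77 mm; origin at the centre of its underside. Same make as the task's rack, only longer
- bottle: bystander: white reagent bottle, 60 mm across, 120 mm high; origin at its underside
- cup: bystander: small white cup, 60 mm across, 55 mm high; origin at its underside
- jar: bystander: small amber jar, 40 mm across, 50 mm high; origin at its underside
- tip_box: bystander: pipette tip box 80 x 120 x 65 mm high; origin at its underside
- driver: bystander: screwdriver lying on the bench; origin at its underside
- timer: bystander: flat bench timer 70 x 70 x 25 mm high; origin at its underside
Not all that is in view belongs to the job. Leave any red look-alike of the rack alone.

How it is judged:
On the way, in this order (a step that is already met when the one before it is completed fails the run):
1. the short rack stands on the rail between fence and guide, let go (x of rack in the frame of rail_mid between -0.012 and 0.012 m and y of rack in the frame of rail_mid between -0.02 and 0.02 m and z of rack in the frame of rail_mid between -0.004 and 0.004 m and angle between rack's own z axis and vertical below 0.1 rad and angle between the y axis of rack and the y axis of feeder, either way round below 0.2 rad and contact force between the fingers and rack below 0.3 N), for 0.3 s.
2. the thumbscrew is turned home to its seat, the rack still standing on the rail (all of step 1 and value of joint screw above 3.06159 rad), for 0.2 s.
At the end, for the whole second after the job is handed in: the screw is still, a quarter turn (within 15 degrees) back from its seat, gripped by the fingers (over 3 N); the rack rests untouched on the rail, within 12 mm across and 20 mm along of its middle, 4 mm in height, upright within 0.1 rad and along the rail within 0.2 rad (all of step 1 and value of joint screw between 1.3108 and 1.8308 rad and velocity of joint screw between -0.05 and 0.05 rad/s and contact force between the fingers and screw above 3 N and linear speed of rack below 0.02 m/s); the arm keeps its last pose, push and grip.
It fails at once if the rack is tipped by more than 30 degrees (angle between rack's own z axis and vertical above 0.52 rad).
It fails at once if another thing on the bench is moved by more than 30 mm (distance of any of long_rack, bottle, cup, jar, tip_box, driver, timer from where it was at the start of the episode above 0.03 m).
It also fails if it takes over 61 s, if anything falls off the work surface, if the arm or the gripper's body presses on something with over 40 N, if the wrist force passes 120 N, or if a joint passes its speed limit or range.

### The arm

A 7-joint arm with a two-finger parallel gripper is mounted at the origin on the work surface. World frame = base frame: x ahead of the robot, y to its left, z up, the work surface at z = 0. Lengths are in m, angles in rad, forces in N, time in s.
With the tool pointing down it reaches from about 0.4 to 0.85 m from the base axis. Payload 10.4 kg.
Tool frame: the origin (TCP) lies midway between the tips of the shut fingers; the grasp point (between the pads) lies 19 mm behind it (manip.tcp_to_grasp is the distance from the TCP to the grasp point, in m); z points along the fingers, y is the line along which they close (so a half turn about z gives the same grasp; the last joint's range is limited). The gripper opens to 85 mm and grips with 20 to 120 N. Pads are 22 mm wide; open, the fingers measure 114 mm over their backs; the gripper's body (76 mm by 85 mm) begins 54 mm behind the grasp point. The pads swing forward as they close: fully open they stand 13 mm farther back than shut.
Start: joints at [1.194, 0.332, -0.065, 1.46, 0.022, 1.35, -0.088], TCP at [0.217, -0.586, 0.231] pointing down, gripper open.
Joint ranges: [-2.6, 2.6], [-0.5, 2.12], [-1.47, 1.34], [0.16, 2.42], [-1.27, 4.41], [0.06, 2.06], [-2.6, 2.6]. Speed limits (rad/s): [2.22, 2.22, 2.79, 2.79, 3.14, 3.14, 3.14].

### API

Orientations are given as a unit quaternion [x, y, z, w].
In Python, from workcell import manip gives the robot as it stands.
- The arm moves only by the shell command python3 -m jog 'ROWS' [FORCE]. ROWS is a JSON object of lists of equal length, an entry for each row: "offset": the shift along the world's x, y, z in m, a list of three; "yaw": the turn about the world's z in degrees; "jaw": the closure, from 0 (fully open) to 1 (shut). A call has 1 to 20 rows; each row shifts and turns the commanded pose from where the row before left it; what a row does not reach is not made up. A row lasts 1/12 s, in which the tool goes at most 41.7 mm and 7.16 degrees, less where a joint would pass 70% of its speed; a pose out of reach is approached as far as the arm can. A call is refused whole if a number of a shift passes 0.0417 or a number of a turn 7.16, either way. A call with a gripper value outside its range is refused whole. The fingers move at their own pace and stop on an object; FORCE is the grip in N (left out, the last holds). Time passes only in rows, so rows that do not move let the fingers close. It gives the time, the measured TCP pose, the force, the opening and the grip force at its end, in the units of the state.
- manip.get_obs(): the state, without advancing time (a new reading comes with each control period).
- manip.camera(name): name is "scene" or "top" or "wrist"; returns a dict with "frame" (400x640x3 uint8, red, green, blue), "camera_matrix" (3x3 intrinsics, pixels), "eye" and "attitude" of the camera in the world; the wrist camera has in their place "hand_eye" (4x4, takes a point from camera to tool coordinates, whose origin is the TCP and whose axes are the flange's). Camera axes: x right, y up, looking along -z (the intrinsics and any distortion apply to the point x, -y, -z); pixel columns grow to the right and rows downward; lengths in m; the calibration is good to about 2 mm. A picture is of the moment at which its call begins: read the wrist's pose just before it. There is no depth.
- manip.hand_in(): hands the job in; it is judged then, once.
Trained networks look in a picture, given as the dict that the camera call returned (one of the last four; its "shot" number tells which), for a name from the list of things; names that differ only in an ending like _2 or _b are one class to them, and where a whole thing is asked for, a point or a joint stands for the part that bears it (a point fixed in the world has none). Each returns a list of dicts, best first, with "score" (0 to 1); they miss things now and then, are a little off and sometimes report something else, mostly with a low value. They report only what shows in the picture. A call takes as long as a camera call. They do not tell look-alikes from the thing itself.
- manip.masks_of(picture, name): "region" (400x640 bool, what is visible of it).
- manip.tip_of(picture, name): "at" ([x, y, z] in m, in world coordinates, good to about 4 mm: a listed point, or the origin of a listed thing).
The state is a dict: "clock": time; "joint_pos": joint angles; "joint_velocities": joint speeds; "tau": joint torques, N m; "position": TCP position; "ee_rot": TCP orientation; "ft_force": force on the tool from outside, world axes, zero at the start; "torque": the same for the moment, N m; "grip_width": opening from 0.0 (shut) to 1.0 (fully open); "grasp_force": force on a finger pad.
Only numpy, scipy, OpenCV 4.12 (cv2) and the standard library are available. Lean on these libraries where they do the work, as an engineer would, in place of code of your own. Each camera call takes 0.05 s, during which the arm holds its last target. There are 200 camera calls.

## Working session

There is one attempt and no reset: what is moved stays moved. The work goes in short steps, Python scripts to look and compute and a shell command to move; the robot and the scene stay as the last step left them, time stands still between calls to the robot, and variables do not carry over. Pictures are saved under pics/ and viewed, at most 12 in all, crops included, and the job is handed in when it is done.

```bash
mkdir -p pics
cat > h.py <<'E'
import numpy as np, cv2, json
from workcell import manip
def ray(c,u,v):
    K=np.array(c["camera_matrix"]);R=np.array(c["attitude"])
    d=np.linalg.inv(K)@[u,v,1]; d=np.array([d[0],-d[1],-d[2]])
    return R@d
def save(c,n,box=None,s=1):
    f=c["frame"]
    if box: f=f[box[1]:box[3],box[0]:box[2]]
    f=cv2.resize(f,None,fx=s,fy=s,interpolation=cv2.INTER_CUBIC)
    cv2.imwrite("pics/"+n,cv2.cvtColor(f,cv2.COLOR_RGB2BGR))
E
python3 - <<'E'
from h import *
for n in("top","scene"):
    c=manip.camera(n); save(c,n+"1.png")
    print(n,{k:(np.round(v,4).tolist() if not isinstance(v,int) else v) for k,v in c.items() if k!="frame" and not isinstance(v,str)})
    for t in["rack","long_rack","feeder","rail_mid","wing"]:
        print(t,[(np.round(r["at"],3).tolist(),round(r["score"],2)) for r in manip.tip_of(c,t)])
print(manip.get_obs())
E
```

```text
top {'camera_matrix': [[399.8262, 0.0, 317.6891], [0.0, 399.8262, 201.3604], [0.0, 0.0, 1.0]], 'eye': [0.3714, -0.0401, 1.379], 'attitude': [-0.0625, 0.0553, 0.7098, -0.6994], 'shot': 1}
rack [([0.454, -0.216, -0.002], 0.9), ([0.626, -0.455, -0.001], 0.7), ([0.388, -0.044, 0.002], 0.61), ([0.53, 0.108, 0.064], 0.38)]
long_rack [([0.624, -0.226, -0.002], 0.9)]
feeder [([0.571, 0.126, -0.002], 0.97)]
rail_mid [([0.621, 0.144, 0.045], 0.86)]
wing [([0.53, 0.108, 0.065], 0.58)]
scene {'camera_matrix': [[397.7252, 0.0, 319.3864], [0.0, 397.7252, 200.3597], [0.0, 0.0, 1.0]], 'eye': [1.0697, 0.9045, 0.8071], 'attitude': [0.1136, 0.4508, 0.8577, 0.2197], 'shot': 2}
rack [([0.623, -0.454, -0.002], 0.97), ([0.451, -0.215, 0.003], 0.64)]
long_rack [([0.621, -0.227, -0.004], 0.92), ([0.356, 0.23, -0.004], 0.45)]
feeder [([0.572, 0.121, -0.0], 0.91)]
rail_mid [([0.618, 0.14, 0.047], 0.7), ([0.802, -0.141, 0.001], 0.44)]
wing [([0.803, -0.144, -0.0], 0.72), ([0.529, 0.109, 0.064], 0.59)]
{'clock': 0.6, 'joint_pos': array([ 1.19438621,  0.33215593, -0.06469362,  1.46008643,  0.02160423,
        1.3499082 , -0.08851092]), 'joint_velocities': array([-0.00144665,  0.00042443, -0.00082065,  0.00139826,  0.0006901 ,
        0.00116711,  0.00099355]), 'tau': array([-1.81194810e-04, -6.24949622e+01,  4.94140852e-02, -3.91694462e+01,
        1.64119393e-02,  1.83957629e-03,  2.03938447e-05]), 'position': array([ 0.21656771, -0.58630665,  0.23137153]), 'ee_rot': array([9.84394212e-01, 1.75977356e-01, 1.91110703e-05, 6.57708254e-05]), 'ft_force': array([-0.13563326,  0.22971461,  0.2385838 ]), 'torque': array([ 0.02555423, -0.02859088,  0.0446617 ]), 'grasp_force': 0.0, 'grip_width': 1.0000445652371115}
```

View top.

View pics/top1.png

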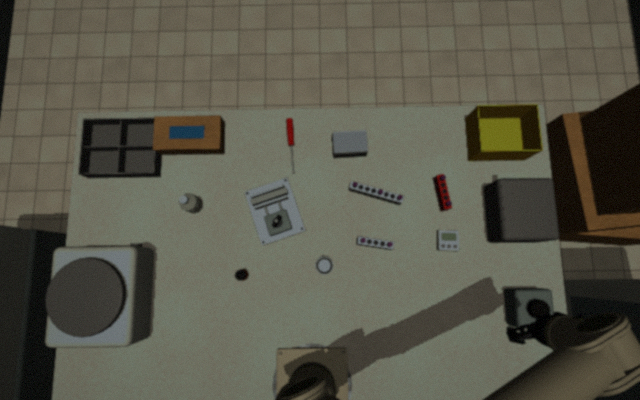

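View pics/scene1.png

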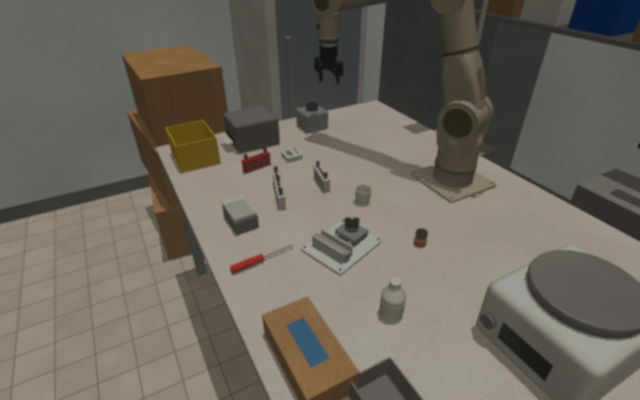

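Candidates: (443,192) red look-alike; (376,191) long grey eight-well rack; (375,242) short grey five-well rack. I choose (375,242) and check it in a crop.

```bash
cat >> h.py <<'E'
from scipy.spatial.transform import Rotation as Ro
def pose(c):  # world R,t of camera
    if "eye" in c: return Ro.from_quat(c["attitude"]).as_matrix(),np.array(c["eye"])
    o=c["obs"];T=np.array(c["hand_eye"]);R=Ro.from_quat(o["ee_rot"]).as_matrix()
    return R@T[:3,:3],R@T[:3,3]+o["position"]
def onz(c,uv,z):
    R,t=pose(c);K=np.array(c["camera_matrix"]);uv=np.atleast_2d(uv).astype(float)
    d=np.c_[uv,np.ones(len(uv))]@np.linalg.inv(K).T; d=(d*[1,-1,-1])@R.T
    return t+d*((z-t[2])/d[:,2])[:,None]
def wrist():
    o=manip.get_obs();c=manip.camera("wrist");c["obs"]=o;return c
def maskline(c,name,z,i=0):
    for r in manip.masks_of(c,name):
        v,u=np.nonzero(r["region"]);P=onz(c,np.c_[u,v],z)[:,:2]
        rc=cv2.minAreaRect(P.astype(np.float32)*1000)
        m=P.mean(0);w,V=np.linalg.eigh(np.cov((P-m).T));d=V[:,1]
        print(name,round(r["score"],2),"px",u.mean().round(),v.mean().round(),"mean",m.round(4),"long dir deg",np.degrees(np.arctan2(d[1],d[0])).round(1),"rect",np.round(rc[0],1),np.round(rc[1],1),round(rc[2],1))
E
python3 - <<'E'
from h import *
c=manip.camera("top"); save(c,"crop1.png",(230,160,470,280),3)
for n,z in(("rack",.055),("feeder",.012),("wing",.084)): maskline(c,n,z)
w=wrist();print(w["hand_eye"],w["camera_matrix"])
E
```

```text
rack 0.68 px 442.0 192.0 mean [ 0.6198 -0.4448] long dir deg -171.1 rect [ 619.8 -444.3] [124.9  48.1] 8.9
rack 0.54 px 375.0 243.0 mean [ 0.4525 -0.2148] long dir deg 80.0 rect [ 452.8 -213.9] [122.8  28.7] 79.7
rack 0.27 px 350.0 143.0 mean [ 0.795  -0.1416] long dir deg 92.7 rect [ 796.4 -142.1] [117.  93.] 89.0
feeder 0.95 px 274.0 211.0 mean [0.5693 0.1238] long dir deg -159.8 rect [570.3 123.9] [201.7 160.2] 19.0
feeder 0.58 px 376.0 193.0 mean [ 0.6282 -0.2302] long dir deg 72.8 rect [ 627.7 -229.8] [186.9  37.5] 72.2
wing 0.43 px 277.0 222.0 mean [0.5245 0.1064] long dir deg 149.3 rect [525.1 106.7] [36.  29.4] 0.1
[[ 3.17509159e-04  9.53632185e-01  3.00974344e-01  7.65934812e-02]
 [ 9.99999846e-01 -1.65909185e-04 -5.29256976e-04  1.38298030e-04]
 [-4.54782078e-04  3.00974466e-01 -9.53632091e-01 -1.42279013e-01]
 [ 0.00000000e+00  0.00000000e+00  0.00000000e+00  1.00000000e+00]] [[352.7680868    0.         314.95319796]
 [  0.         352.7680868  192.92943177]
 [  0.           0.           1.        ]]
```

View pics/crop1.png

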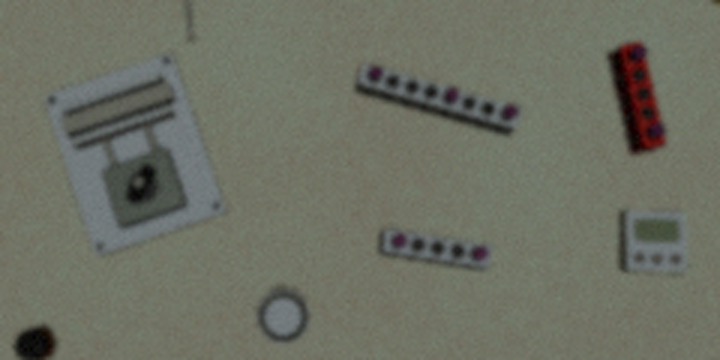

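The crop confirms it: five wells and two purple caps at the ends (crop 398,240 and 480,253). The rack's centre is at about (0.453, -0.215) with its long axis at 80°. I'll go to a hover above it and look with the wrist camera.

```bash
python3 -m jog '{"offset":[[0.02,0.031,0],[0.02,0.031,0],[0.02,0.031,0],[0.02,0.031,0],[0.02,0.031,0],[0.02,0.031,0],[0.02,0.031,0],[0.02,0.031,0],[0.02,0.031,0],[0.02,0.031,0],[0.02,0.031,0],[0.016,0.03,0],[0,0,0],[0,0,0]],"yaw":[5,5,5,5,5,5,5,5,5,5,5,5,0,0],"jaw":[0,0,0,0,0,0,0,0,0,0,0,0,0,0]}'
cat >> h.py <<'E'
def state():
    o=manip.get_obs();R=Ro.from_quat(o["ee_rot"]).as_matrix()
    print("t",round(o["clock"],2),"pos",o["position"].round(4),"close dir",np.degrees(np.arctan2(R[1,1],R[0,1])).round(2)%180,"tilt",np.degrees(np.arccos(-R[2,2])).round(2),"f",o["ft_force"].round(1),"w",round(float(o["grip_width"]),3),"gf",round(float(o["grasp_force"]),1),"q7",o["joint_pos"][6].round(2))
E
python3 - <<'E'
from h import *
state();w=wrist();save(w,"w1.png")
maskline(w,"rack",.055)
for t in ["rack"]: print([(np.round(r["at"],4),round(r["score"],2)) for r in manip.tip_of(w,t)])
E
```

```text
clock: 2.02
position: [0.4535, -0.2135, 0.2315]
ee_rot: [0.763, 0.646, 0.0, 0.0]
ft_force: [-0.3, -1.2, -0.2]
grip_width: 1.002
grasp_force: 0.0
t 2.02 pos [ 0.4535 -0.2135  0.2315] close dir 170.5 tilt 0.03 f [-0.3 -1.2 -0.2] w 1.002 gf 0.0 q7 0.15
rack 0.88 px 316.0 165.0 mean [ 0.4542 -0.212 ] long dir deg 80.1 rect [ 453.8 -216. ] [123.9  26.4] 80.2
rack 0.76 px 524.0 316.0 mean [ 0.6465 -0.4093] long dir deg 137.7 rect [ 646.5 -408.9] [29.6 63.3] 41.7
[(array([ 0.456 , -0.2176, -0.0028]), 0.76)]
```

View pics/w1.png

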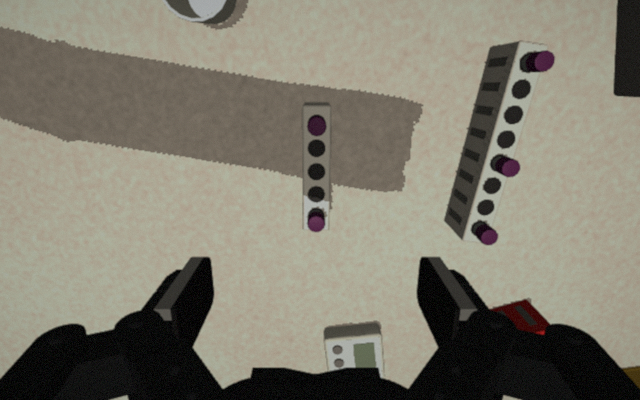

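Run:
```python
from h import *
import h
c=wrist()
print(onz(c,[[316,171.5],[316,148],[316,194],[303,103],[330,103],[330,230],[303,230]],.055).round(4))
print(onz(c,[[316,125],[316,222]],.077).round(4))
```

```text
[[ 0.4522 -0.2199  0.055 ]
 [ 0.456  -0.1982  0.055 ]
 [ 0.4485 -0.2415  0.055 ]
 [ 0.4515 -0.157   0.055 ]
 [ 0.4748 -0.1611  0.055 ]
 [ 0.4557 -0.2803  0.055 ]
 [ 0.4296 -0.2758  0.055 ]]
[[ 0.4599 -0.1752  0.077 ]
 [ 0.4451 -0.2608  0.077 ]]
```

```bash
python3 -m jog '{"offset":[[-0.001,-0.005,-0.04],[0,0,-0.04],[0,0,-0.04],[0,0,-0.04],[0,0,-0.03],[0,0,-0.025],[0,0,0],[0,0,0],[0,0,0],[0,0,0],[0,0,0],[0,0,0],[0,0,0],[0,0,0],[0,0,0]],"yaw":[0,0,0,0,0,0,0,0,0,0,0,0,0,0,0],"jaw":[0.3,0.3,0.3,0.3,0.3,0.3,0.3,1,1,1,1,1,1,1,1]}' 50
python3 -c "from h import *;state()"
```

```text
clock: 3.47
position: [0.4528, -0.2213, 0.0184]
ee_rot: [0.765, 0.644, 0.0, 0.002]
ft_force: [-1.3, -0.9, 8.7]
grip_width: 0.3
grasp_force: 50.0
t 3.47 pos [ 0.4528 -0.2213  0.0184] close dir 170.24 tilt 0.21 f [-1.3 -0.9  8.7] w 0.3 gf 50.0 q7 0.04
```

```bash
python3 -m jog '{"offset":[[0,0,0.02],[0,0,0.035],[0,0,0.035],[0,0,0.035],[0,0,0.035],[0,0,0.02],[0.011,0.023,0],[0.015,0.031,0],[0.015,0.031,0],[0.015,0.031,0],[0.015,0.031,0],[0.015,0.031,0],[0.015,0.031,0],[0.015,0.031,0],[0.005,0.01,0],[0,0,0],[0,0,0],[0,0,0]],"yaw":[0,0,0,0,0,0,3.6,3.6,3.6,3.6,3.6,3.6,3.6,3.6,0,0,0,0],"jaw":[1,1,1,1,1,1,1,1,1,1,1,1,1,1,1,1,1,1]}' 50
python3 - <<'E'
from h import *
state();w=wrist();save(w,"w2.png")
maskline(w,"feeder",.012);maskline(w,"wing",.084);maskline(w,"rack",.2)
for t in ["feeder","rail_mid","wing","rack"]: print(t,[(np.round(r["at"],4),round(r["score"],2)) for r in manip.tip_of(w,t)])
E
```

```text
clock: 4.97
position: [0.5723, 0.0281, 0.1966]
ee_rot: [0.581, 0.814, -0.0, 0.0]
ft_force: [0.3, -0.5, -2.1]
grip_width: 0.298
grasp_force: 49.7
t 4.97 pos [0.5723 0.0281 0.1966] close dir 18.95 tilt 0.06 f [ 0.3 -0.5 -2.1] w 0.298 gf 49.7 q7 0.05
feeder 0.61 px 352.0 69.0 mean [0.5749 0.12  ] long dir deg -165.7 rect [574.6 109.5] [199.1 129.3] 19.0
wing 0.6 px 293.0 59.0 mean [0.5283 0.1095] long dir deg 151.2 rect [527.2 109.7] [35.9 31.2] 9.4
rack 0.91 px 314.0 236.0 mean [0.568  0.0385] long dir deg 109.0 rect [570.6  31.2] [ 33.6 125.9] 18.8
feeder [(array([0.5746, 0.129 , 0.0019]), 0.6)]
rail_mid [(array([0.6186, 0.1402, 0.0429]), 0.66), (array([ 0.8014,  0.0666, -0.0031]), 0.56)]
wing [(array([0.5299, 0.1093, 0.0651]), 0.6)]
rack [(array([0.5713, 0.0327, 0.1784]), 0.77)]
```

View pics/w2.png

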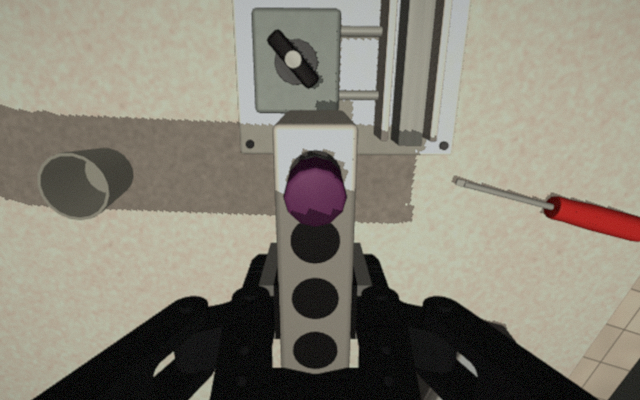

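Run:
```python
from h import *
w=wrist();save(w,"w3.png",(360,0,480,160),5) if 0 else None
g=cv2.cvtColor(w["frame"],cv2.COLOR_RGB2GRAY)
f=w["frame"][0:150,365:475];f=cv2.resize(f,None,fx=5,fy=4,interpolation=cv2.INTER_NEAREST)
for i in range(0,11): cv2.putText(f,str(365+10*i),(50*i,590),0,.4,(255,0,0),1)
cv2.imwrite("pics/w3.png",f[:,:,::-1])
for r in (20,60,100): print(r,g[r-3:r+4,370:465].mean(0).astype(int).tolist())
print(g[128:138,265:365].mean(0).astype(int).tolist())
```

```text
20 [183, 184, 183, 183, 184, 183, 184, 184, 178, 131, 66, 58, 60, 61, 59, 58, 60, 91, 153, 182, 182, 182, 182, 182, 175, 159, 169, 183, 141, 69, 43, 46, 46, 47, 45, 44, 48, 95, 139, 155, 154, 153, 151, 148, 148, 146, 146, 146, 146, 146, 146, 145, 144, 146, 148, 148, 147, 147, 148, 147, 143, 142, 135, 101, 65, 59, 59, 61, 58, 58, 60, 86, 147, 178, 182, 181, 180, 180, 177, 169, 173, 181, 182, 182, 182, 182, 181, 182, 181, 181, 180, 182, 182, 180, 181]
60 [187, 188, 186, 188, 188, 188, 160, 104, 61, 61, 63, 61, 60, 59, 69, 139, 181, 188, 187, 185, 187, 183, 166, 172, 185, 146, 74, 46, 48, 47, 47, 46, 44, 51, 108, 147, 158, 157, 156, 155, 152, 152, 152, 152, 152, 152, 151, 152, 149, 150, 150, 150, 150, 151, 153, 152, 149, 147, 140, 105, 64, 61, 62, 61, 61, 59, 65, 110, 163, 185, 186, 186, 186, 184, 175, 175, 185, 186, 185, 185, 184, 184, 186, 184, 186, 185, 185, 185, 185, 186, 185, 182, 173, 171, 173]
100 [146, 145, 146, 143, 127, 107, 102, 86, 67, 63, 58, 65, 117, 172, 190, 190, 189, 189, 187, 170, 175, 190, 150, 78, 48, 47, 48, 49, 47, 45, 60, 115, 151, 156, 157, 154, 153, 153, 153, 155, 155, 157, 156, 155, 152, 151, 151, 151, 151, 153, 154, 154, 152, 150, 144, 108, 66, 60, 62, 61, 60, 58, 67, 129, 175, 189, 190, 187, 187, 182, 174, 181, 187, 189, 188, 188, 187, 188, 189, 188, 187, 188, 188, 188, 188, 187, 181, 172, 177, 185, 185, 184, 182, 180, 181]
[138, 139, 139, 139, 139, 138, 137, 119, 130, 161, 178, 187, 191, 191, 191, 191, 191, 191, 191, 191, 192, 190, 192, 191, 191, 190, 188, 190, 190, 188, 189, 191, 191, 191, 191, 191, 192, 191, 191, 191, 190, 191, 192, 191, 191, 190, 188, 190, 191, 188, 189, 191, 191, 191, 191, 191, 191, 190, 191, 192, 190, 190, 191, 191, 191, 190, 191, 191, 191, 191, 191, 191, 190, 191, 191, 191, 191, 191, 191, 191, 191, 190, 191, 191, 191, 191, 191, 190, 180, 170, 162, 142, 114, 122, 138, 139, 137, 137, 137, 137]
```

View pics/w3.png

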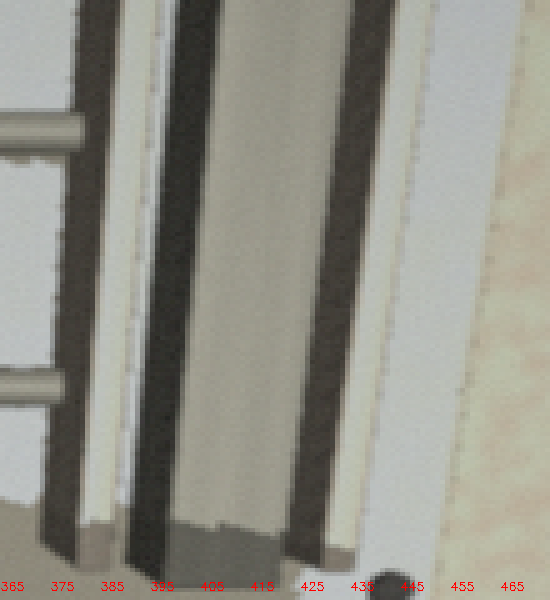

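Run:
```python
from h import *
w=wrist();o=w["obs"]
ex=np.array([np.cos(np.radians(19)),np.sin(np.radians(19))]);ey=np.array([-ex[1],ex[0]])
def q(n,uv,z):
    P=onz(w,uv,z)[:,:2]; d=P-o["position"][:2]; d2=P[-1]-P[0]
    print(n,np.c_[d@ex,d@ey].round(4).tolist(),"dir",np.degrees(np.arctan2(*d2[::-1])).round(2)%180, P.mean(0).round(4))
q("railL",[[407,20],[404,60],[401,100]],.045)
q("railR",[[433,20],[429,60],[425,100]],.045)
q("fence",[[441.5,20],[437,60],[433,100]],.053)
q("guide",[[395,20],[392,60],[389.5,100]],.053)
q("rail end",[[398,147],[420,147]],.045)
q("guide/fence end tops",[[381,142],[430.5,142]],.053)
q("rack",[[273.5,133],[356,133]],.2332)
q("rack far edge",[[273.5,125],[356,125]],.2332)
q("wingtop ",[[267,36],[277,30],[319,80],[309,88]],.084)
q("hous",[[252,8],[340,8],[340,112],[254,109]],.040)
R=Ro.from_quat(o["ee_rot"]).as_matrix();print(R.round(4))
```

```text
railL [[0.0691, 0.1211], [0.069, 0.0928], [0.069, 0.0626]] dir 108.85 [0.6078 0.139 ]
railR [[0.0888, 0.1212], [0.0885, 0.0928], [0.0883, 0.0626]] dir 108.54 [0.6262 0.1454]
fence [[0.0926, 0.12], [0.0922, 0.0924], [0.0922, 0.063]] dir 108.57 [0.6299 0.1463]
guide [[0.0584, 0.1199], [0.058, 0.0924], [0.058, 0.063]] dir 108.65 [0.5976 0.1351]
rail end [[0.0693, 0.0244], [0.0878, 0.0244]] dir 19.06 [0.6388 0.0781]
guide/fence end tops [[0.0533, 0.0299], [0.0935, 0.03]] dir 19.06 [0.6322 0.0816]
rack [[-0.0128, 0.0623], [0.0117, 0.0623]] dir 19.06 [0.5517 0.0881]
rack far edge [[-0.0128, 0.0646], [0.0116, 0.0646]] dir 19.06 [0.5509 0.0903]
wingtop  [[-0.0323, 0.1055], [-0.0255, 0.1092], [0.0023, 0.0778], [-0.0046, 0.0725]] dir 149.01 [0.5286 0.1108]
hous [[-0.0484, 0.1301], [0.0186, 0.1301], [0.0204, 0.0527], [-0.0507, 0.055]] dir 107.24 [0.5283 0.1115]
[[-3.263e-01  9.453e-01  1.000e-04]
 [ 9.453e-01  3.263e-01 -1.000e-04]
 [-1.000e-04  1.000e-04 -1.000e+00]]
```

The rail, fence and guide measure as specified: width 19.5 mm, fence at +13.5, gap about 34. The rack has to shift (+0.044, +0.105).

```bash
python3 -m jog '{"offset":[[0.008,0.02,0],[0.012,0.03,0],[0.012,0.029,0],[0.008,0.018,0],[0.004,0.008,0],[0,0,-0.025],[0,0,-0.035],[0,0,-0.03],[0,0,-0.02],[0,0,-0.01],[0,0,0],[0,0,0],[0,0,0],[0,0,0]],"yaw":[0,0,0,0,-0.2,0,0,0,0,0,0,0,0,0],"jaw":[1,1,1,1,1,1,1,1,1,1,1,1,1,1]}' 50
python3 - <<'E'
from h import *
state();w=wrist();save(w,"w4.png",(180,0,460,220),2.8)
E
```

```text
clock: 6.63
position: [0.6176, 0.1349, 0.0782]
ee_rot: [0.582, 0.813, 0.001, 0.001]
ft_force: [-0.3, -0.6, -1.6]
grip_width: 0.298
grasp_force: 49.9
t 6.63 pos [0.6176 0.1349 0.0782] close dir 18.86 tilt 0.16 f [-0.3 -0.6 -1.6] w 0.298 gf 49.9 q7 -0.21
```

View pics/w4.png

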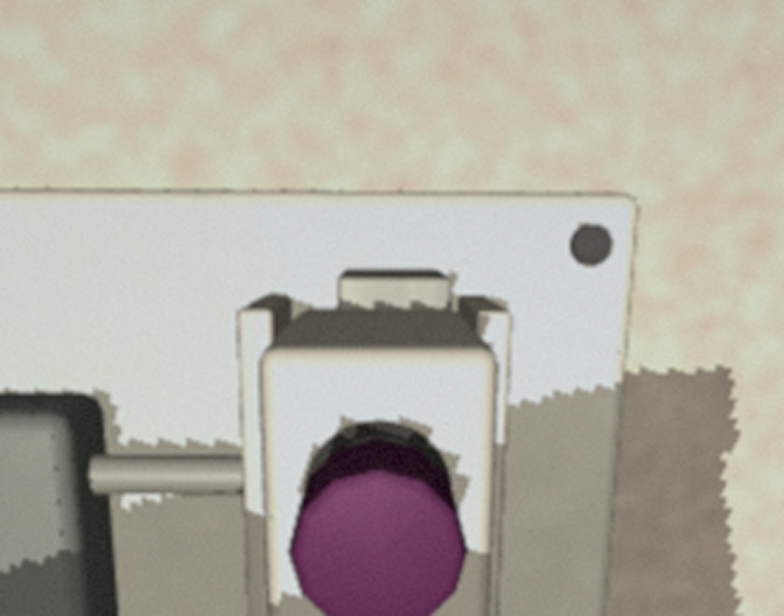

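```bash
python3 -m jog '{"offset":[[-0.001,-0.0005,0],[0,0,-0.003],[0,0,-0.003],[0,0,-0.003],[0,0,-0.003],[0,0,-0.001],[0,0,0],[0,0,0],[0,0,0]],"yaw":[0,0,0,0,0,0,0,0,0],"jaw":[1,1,1,1,1,1,1,1,1]}' 50
python3 -c "from h import *;state()"
```

```text
clock: 7.43
position: [0.6156, 0.1343, 0.0635]
ee_rot: [0.582, 0.813, 0.0, 0.0]
ft_force: [-1.4, 0.7, 3.8]
grip_width: 0.3
grasp_force: 50.2
t 7.43 pos [0.6156 0.1343 0.0635] close dir 18.87 tilt 0.01 f [-1.4  0.7  3.8] w 0.3 gf 50.2 q7 -0.22
```

The rack is at rail height and the force shows light contact, so I'll release it.

```bash
python3 -m jog '{"offset":[[0,0,0],[0,0,0],[0,0,0],[0,0,0],[0,0,0],[0,0,0],[0,0,0],[0,0,0]],"yaw":[0,0,0,0,0,0,0,0],"jaw":[0.65,0.62,0.58,0.5,0.45,0.4,0.4,0.4]}'
python3 - <<'E'
from h import *
state();c=manip.camera("scene")
for t in ["rack"]: print([(np.round(r["at"],4),round(r["score"],2)) for r in manip.tip_of(c,t)])
save(c,"s5.png",(280,180,400,290),5)
E
```

```text
clock: 8.1
position: [0.6156, 0.1342, 0.0633]
ee_rot: [0.582, 0.813, 0.0, -0.0]
ft_force: [-0.3, -0.8, 0.7]
grip_width: 0.602
grasp_force: 0.0
t 8.1 pos [0.6156 0.1342 0.0633] close dir 18.87 tilt 0.0 f [-0.3 -0.8  0.7] w 0.602 gf 0.0 q7 -0.22
[(array([0.6151, 0.1401, 0.0463]), 0.61), (array([ 6.224e-01, -4.566e-01, -5.000e-04]), 0.59)]
```

View pics/s5.png

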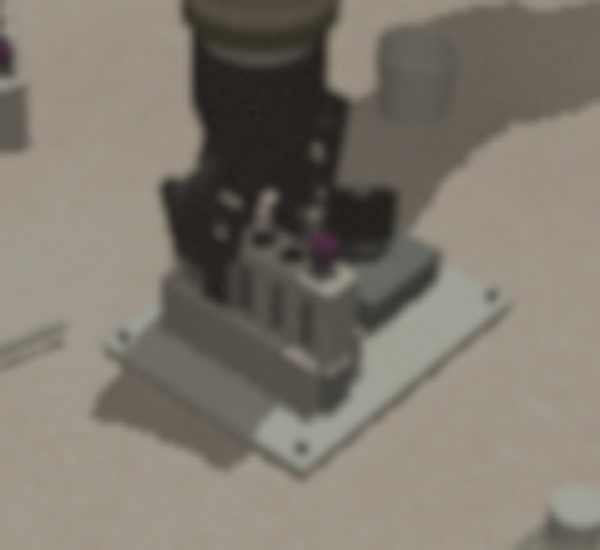

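```bash
python3 -m jog '{"offset":[[0,0,0.008],[0,0,0.02],[0,0,0.035],[0,0,0.035],[0,0,0.015],[-0.015,-0.004,0],[-0.022,-0.006,0],[-0.022,-0.006,0],[-0.018,-0.005,0],[-0.01,-0.0025,0],[0,0,0],[0,0,0],[0,0,0]],"yaw":[0,0,0,0,0,7,7,7,7,7,6,0,0],"jaw":[0.4,0.4,0.4,0.4,0.4,0.4,0.4,0.4,0.4,0.4,0.4,0.4,0.4]}'
python3 - <<'E'
from h import *
state();w=wrist();save(w,"w6.png")
for t in ["wing","rack"]: print(t,[(np.round(r["at"],4),round(r["score"],2)) for r in manip.tip_of(w,t)])
maskline(w,"wing",.084)
E
```

```text
clock: 9.28
position: [0.5288, 0.1106, 0.1769]
ee_rot: [0.262, 0.965, 0.0, 0.0]
ft_force: [1.6, -1.1, 0.1]
grip_width: 0.601
grasp_force: 0.0
t 9.28 pos [0.5288 0.1106 0.1769] close dir 59.67 tilt 0.05 f [ 1.6 -1.1  0.1] w 0.601 gf 0.0 q7 0.57
wing [(array([0.528 , 0.1138, 0.0655]), 0.86)]
rack [(array([0.6158, 0.1394, 0.0432]), 0.96)]
wing 0.79 px 313.0 186.0 mean [0.5214 0.113 ] long dir deg 149.8 rect [523.7 111.6] [27.8 48.1] 59.7
```

View pics/w6.png

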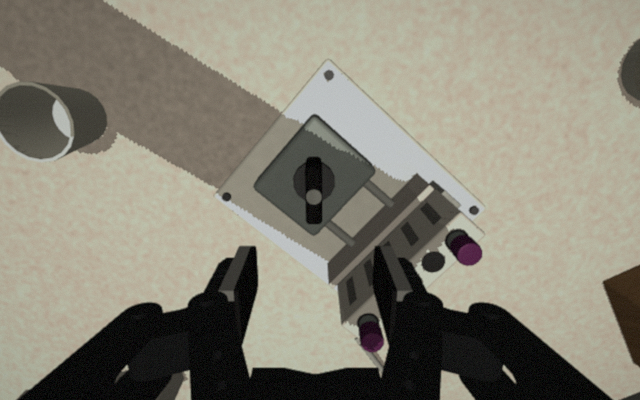

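```bash
python3 -m jog '{"offset":[[0,0.0007,-0.02],[0,0,-0.035],[0,0,-0.03],[0,0,-0.02],[0,0,-0.01],[0,0,-0.006],[0,0,0],[0,0,0],[0,0,0],[0,0,0],[0,0,0],[0,0,0],[0,0,0],[0,0,0]],"yaw":[0,0,0,0,0,0,0,0,0,0,0,0,0,0],"jaw":[0.55,0.55,0.55,0.55,0.55,0.55,0.55,1,1,1,1,1,1,1]}' 60
python3 -c "from h import *;state();print(manip.get_obs()['torque'])"
```

```text
clock: 10.65
position: [0.5285, 0.1099, 0.0568]
ee_rot: [0.26, 0.965, -0.001, 0.0]
ft_force: [-8.4, -5.6, 11.7]
grip_width: 0.129
grasp_force: 59.3
t 10.65 pos [0.5285 0.1099 0.0568] close dir 59.81 tilt 0.16 f [-8.4 -5.6 11.7] w 0.129 gf 59.3 q7 0.47
[-1.34435925  1.65168711  0.10554115]
```

```bash
python3 -m jog '{"offset":[[-0.001,-0.0007,0],[0,0,0],[0,0,0],[0,0,0],[0,0,0],[0,0,0],[0,0,0],[0,0,0],[0,0,0],[0,0,0],[0,0,0],[0,0,0],[0,0,0],[0,0,0],[0,0,0]],"yaw":[-2,-5,-5,-5,-5,-5,-5,-5,-5,-5,-5,-5,-3,0,0],"jaw":[1,1,1,1,1,1,1,1,1,1,1,1,1,1,1]}' 60
python3 - <<'E'
from h import *
state();print(manip.get_obs()['torque']);c=manip.camera("top")
for t in ["rack","wing"]: print(t,[(np.round(r["at"],4),round(r["score"],2)) for r in manip.tip_of(c,t)])
w=wrist();print([(np.round(r["at"],4),round(r["score"],2)) for r in manip.tip_of(w,"rack")]);maskline(w,"rack",.1)
E
```

```text
clock: 11.9
position: [0.5285, 0.1099, 0.0569]
ee_rot: [0.708, 0.707, 0.0, 0.001]
ft_force: [-1.6, -4.4, 8.2]
grip_width: 0.128
grasp_force: 59.1
t 11.9 pos [0.5285 0.1099 0.0569] close dir 179.9 tilt 0.14 f [-1.6 -4.4  8.2] w 0.128 gf 59.1 q7 -0.5
[-1.00506632  0.4012236  -0.13771837]
rack [(array([ 0.6276, -0.457 ,  0.0013]), 0.97), (array([0.6139, 0.1384, 0.0467]), 0.64)]
wing []
[(array([0.6141, 0.1368, 0.0411]), 0.8)]
rack 0.92 px 560.0 200.0 mean [0.6018 0.1503] long dir deg 111.7 rect [608.1 134.6] [ 47.8 134.1] 19.1
```

```bash
python3 -m jog '{"offset":[[0,0,0],[0,0,0],[0,0,0],[0,0,0],[0,0,0],[0,0,0],[0,0,0],[0,0,0],[0,0,0],[0,0,0],[0,0,0],[0,0,0],[0,0,0],[0,0,0],[0,0,0],[0,0,0],[0,0,0],[0,0,0]],"yaw":[-3,-5,-5,-5,-5,-5,-5,-5,-5,-5,-5,-5,-4,-3,-3,-2,0,0],"jaw":[1,1,1,1,1,1,1,1,1,1,1,1,1,1,1,1,1,1]}' 60
python3 - <<'E'
from h import *
state();print(manip.get_obs()['torque'])
E
```

```text
clock: 13.7
position: [0.5285, 0.1098, 0.0569]
ee_rot: [0.985, 0.173, 0.001, 0.001]
ft_force: [-1.4, -4.9, 7.2]
grip_width: 0.123
grasp_force: 59.2
t 13.7 pos [0.5285 0.1098 0.0569] close dir 109.91 tilt 0.13 f [-1.4 -4.9  7.2] w 0.123 gf 59.2 q7 -1.64
[-1.21719754  0.48972579 -0.08099385]
```

```bash
for i in 1; do python3 -m jog '{"offset":[[0,0,0],[0,0,0],[0,0,0],[0,0,0],[0,0,0]],"yaw":[-1.5,-1.5,0,0,0],"jaw":[1,1,1,1,1]}' 60 >/dev/null; done
python3 -c "from h import *;state();print(manip.get_obs()['torque'])"
python3 -m jog '{"offset":[[0,0,0],[0,0,0],[0,0,0],[0,0,0],[0,0,0]],"yaw":[-1.5,-1.5,0,0,0],"jaw":[1,1,1,1,1]}' 60 >/dev/null
python3 -c "from h import *;state();print(manip.get_obs()['torque'])"
```

```text
t 14.12 pos [0.5285 0.1098 0.0569] close dir 107.03 tilt 0.15 f [-0.9 -5.9  8.1] w 0.131 gf 62.0 q7 -1.69
[-1.37933436  0.50944071  0.92387999]
t 14.53 pos [0.5285 0.1098 0.057 ] close dir 104.15 tilt 0.19 f [-1.3 -6.3  8.9] w 0.126 gf 87.2 q7 -1.74
[-1.59305801  0.50126205  2.01945896]
```

Run:
```python
from h import *
for n in("top","scene"):
    c=manip.camera(n); print([(np.round(r["at"],4),round(r["score"],2)) for r in manip.tip_of(c,"rack")])
w=wrist();print([(np.round(r["at"],4),round(r["score"],2)) for r in manip.tip_of(w,"rack")]);save(w,"w7.png")
```

```text
[(array([ 6.265e-01, -4.539e-01,  5.000e-04]), 0.57), (array([0.6167, 0.1405, 0.0448]), 0.56)]
[(array([ 6.209e-01, -4.526e-01, -4.000e-04]), 0.8), (array([0.6152, 0.1403, 0.0492]), 0.77)]
[(array([0.6183, 0.1374, 0.0451]), 0.65)]
```

View pics/w7.png

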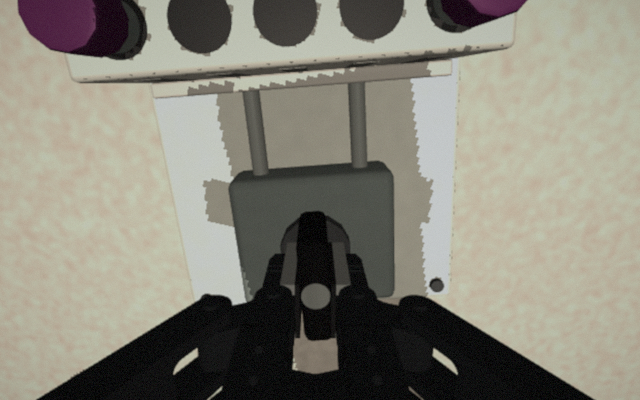

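The wing is seated along the feeder's x and the rack stands flush against the guide. The torque rise confirms the stop. Now I'll back it off to a closing direction of 19°.

```bash
python3 -m jog '{"offset":[[0,0,0],[0,0,0],[0,0,0],[0,0,0],[0,0,0],[0,0,0],[0,0,0],[0,0,0],[0,0,0],[0,0,0],[0,0,0],[0,0,0],[0,0,0],[0,0,0],[0,0,0],[0,0,0],[0,0,0],[0,0,0],[0,0,0],[0,0,0]],"yaw":[3,5,6,6,6,6,6,6,6,6,6,6,6,6,6,5,4,0,0,0],"jaw":[1,1,1,1,1,1,1,1,1,1,1,1,1,1,1,1,1,1,1,1]}' 60
python3 - <<'E'
from h import *
state();print(manip.get_obs()['torque'])
c=manip.camera("top"); print([(np.round(r["at"],4),round(r["score"],2)) for r in manip.tip_of(c,"rack")])
w=wrist();print([(np.round(r["at"],4),round(r["score"],2)) for r in manip.tip_of(w,"rack")]);save(w,"w8.png")
E
```

```text
clock: 16.5
position: [0.5285, 0.1099, 0.0569]
ee_rot: [0.581, 0.814, 0.0, 0.001]
ft_force: [-2.0, -4.4, 7.4]
grip_width: 0.128
grasp_force: 59.5
t 16.5 pos [0.5285 0.1099 0.0569] close dir 18.94 tilt 0.13 f [-2.  -4.4  7.4] w 0.128 gf 59.5 q7 -0.19
[-1.06704984  0.5287016   0.13209872]
[(array([ 5.985e-01,  4.012e-01, -4.000e-04]), 0.61), (array([0.6175, 0.1405, 0.0446]), 0.6), (array([ 0.628 , -0.4565,  0.0035]), 0.58)]
[(array([0.6168, 0.1398, 0.0432]), 0.78)]
```

View pics/w8.png

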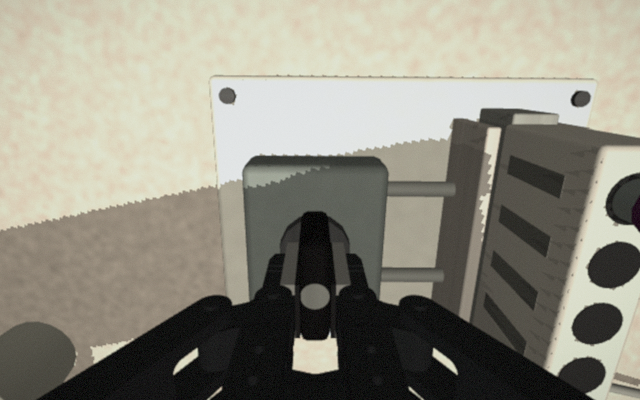

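The wing lies along the rail, parallel to the housing edge, and is gripped at about 60 N. The guide stands clear of the rack, and the rack is upright on the rail. I'm handing in.

```bash
python3 -c "from h import *;print(manip.hand_in())"
```

```text
the job is handed in; nothing more can be done
None
```

I handed the job in at about 16.5 s on the robot's clock, but `manip.hand_in()` returned no verdict: the short rack stands upright on the rail, let go, and the thumbscrew was seated, backed off a quarter turn and is still gripped at about 60 N.

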